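# Unload a latched parts box at a carburetor stall

## Robot

A 7-joint arm with a two-finger parallel gripper is mounted at the origin on the work surface. World frame = base frame: x ahead of the robot, y to its left, z up, the work surface at z = 0. Lengths are in m, angles in rad, forces in N, time in s.
With the tool pointing down it reaches from about 0.425 to 0.875 m from the base axis. Payload 4.7 kg.
Tool frame: the origin (TCP) lies at the very end of the fingers, on their centre line; the grasp point (between the pads) lies 19 mm behind it; z points along the fingers, y is the line along which they close (so a half turn about z gives the same grasp; the last joint's range is limited). The gripper opens to 87 mm and grips with 3 to 60 N. Pads are 19 mm wide; open, the fingers measure 117 mm over their backs; the gripper's body (75 mm by 190 mm) begins 51 mm behind the grasp point.
Start: joints at [-1.275, 0.321, -0.07, 1.45, 0.023, 1.371, -0.057], TCP at [0.181, 0.624, 0.198] pointing down, gripper open.
Joint ranges: [-2.86, 2.86], [-0.3, 2.09], [-1.38, 1.24], [0.06, 2.45], [-1.56, 4.7], [0.09, 2.05], [-2.69, 2.69]. Speed limits (rad/s): [2.57, 2.57, 3.14, 3.14, 3.14, 3.14, 3.14].

## Interface

Orientations are given as a rotation vector (axis times angle).
In Python, from bench import ctrl, imaging, ticket gives the robot as it stands.
- The arm moves only by the tool jog_arm, never from a script. Its argument "rows" is text: rows parted by semicolons, each of 7 numbers parted by spaces: the shift along the tool's x, y, z in cm, then the turn, a rotation vector about the tool's x, y, z in rad, then the closure, from -1 (fully open) to 1 (shut), so that 0 is half open. A call has 1 to 5 rows; each row shifts and turns the commanded pose from where the row before left it, along the tool's axes as they then stand; what a row does not reach is not made up. A row lasts 1/8 s, in which the tool goes at most 62.5 mm and 10.7 degrees, less where a joint would pass 70% of its speed; a pose out of reach is approached as far as the arm can. A call with a gripper value outside its range is refused whole. The fingers move at their own pace and stop on an object; "force" is the grip in N (left out, the last holds). Time passes only in rows, so rows that do not move let the fingers close. It gives the time, the measured TCP pose, the force, the opening and the grip force at its end, in the units of the state.
- ctrl.get_state(): the state, without advancing time (a new reading comes with each control period).
- imaging.get_image(name): name is "scene" or "top" or "wrist"; returns a dict with "img" (420x560x3 uint8, blue, green, red), "vertical_fov" (degrees; the focal length in pixels is half the picture's height over the tangent of half this angle, whatever the lens; pixels are square), "cx", "cy" (the principal point, pixels), "origin" and "orientation" of the camera in the world. Camera axes: x right, y down, z forward; pixel columns grow to the right and rows downward; lengths in m; the calibration is good to about 2 mm. A picture is of the moment at which its call begins. There is no depth.
- ticket.close_job(): hands the job in; it is judged then, once.
The state is a dict: "time": time; "joint_positions": joint angles; "qd": joint speeds; "joint_torque": joint torques, N m; "position": TCP position; "tool_rot": TCP orientation; "ft_force": force on the tool from outside, world axes, zero at the start; "torque": the same for the moment, N m; "grip_width": opening from 0.0 (shut) to 1.0 (fully open); "grip_force": force on a finger pad.
Only numpy, scipy, OpenCV 4.12 (cv2) and the standard library are available. Lean on these libraries where they do the work, as an engineer would, in place of code of your own. Each camera call takes 0.05 s, during which the arm holds its last target. There are 200 camera calls.

## Task

Press the red button on the blue parts box so that its T-handle pops up, turn the handle a quarter turn anticlockwise to unlatch the green cover and slide the cover wide open; lift every black float bowl out of the box and stand it, brass bolt up, on the floor of the tin pan. When all of them are in, slide the pan along the bench by its wooden grip bar, without lifting it, from the white outline onto the blue outline. Finish with the box shut and locked again (cover fully closed, handle turned back and pushed down until it stays down), and leave the tea cup, the T-wrench and the brass float pair where they are.

Things in the scene. Friction and masses are not known exactly. Their poses are not given: they have to be found in the camera images.
- box_in (a point): Blue sheet-metal parts box, 226 x 192 mm outside and 83 mm high, fixed to the bench. This point is mid-floor inside, 6 mm above the bench; its +y is the way the cover slides open, +z is up. Inside: x -97 to +97 mm, y -90 to +90 mm. Aluminium runners, 83 mm high, go on 190 mm beyond the +y side under the open cover.
- cover (a joint): Green flat steel cover on the box, top 93 mm above the bench: 0 = shut, 0.18 m = fully open, sliding along the box's +y with about 2 N of friction; it stays where it is left. Locked (5 mm of play) while the handle's turn is under about 1 rad; shut it before turning the handle back.
- handle_pop (a joint): How far the T-handle has popped up: 0 = down and caught, 0.022 m = popped out. A spring of 3 to 6 N drives it up when the button is pressed about 5 mm. Pushed down again (about 8 to 12 N, only with the turn near 0, to about 2 mm below its rest) it is caught by itself; the button dips meanwhile.
- handle_turn (a joint): Turn of the T-handle about the vertical, anticlockwise from above: 0 = latched, 1.45 rad = stop, unlatched. It can turn only when popped up; takes about 0.1 N m and stays where it is left.
- pan_grip (a point): Centre of the dark wooden grip bar over the middle of the tin pan: bar 90 mm along this point's x, 12 mm wide in y, 14 mm high, its centre 67 mm above the bench; 8 mm posts carry it at x = -40 and +40 mm. The pan is loose, 0.5 kg, 182 mm (x) by 202 mm (y) outside with 3 mm walls 30 mm high and a 3 mm floor. It starts on the white outline.
- mark_white_c (a point): Centre of the white painted outline (196 x 214 mm) where the pan stands at the start.
- mark_blue_c (a point): Centre of the blue painted outline (196 x 214 mm) where the pan must end, 22 cm to the left or to the right of the white one; its sides are parallel to world x and y.
- cup_center (a point): Chipped green glazed tea cup, 76 mm across, 65 mm high; this point is at half height. A bystander.
- twrench_center (a point): Steel T-handle wrench lying flat, 190 mm long, 100 mm crossbar. A bystander.
- floats_center (a point): Pair of joined brass floats, 45 x 90 x 34 mm. A bystander.
- bowl1_center (a point): A black float bowl standing upside down: flange 68 mm across and 7 mm high, body 56 mm across up to 33 mm, and on top a round brass drain bolt 18 mm across from 33 to 57 mm above its underside, which is the place to grip it. 0.12 kg. This point is on its axis, 28.5 mm above its underside; z is up along the bolt. Absent in some runs.
- bowl2_center (a point): A black float bowl standing upside down: flange 68 mm across and 7 mm high, body 56 mm across up to 33 mm, and on top a round brass drain bolt 18 mm across from 33 to 57 mm above its underside, which is the place to grip it. 0.12 kg. This point is on its axis, 28.5 mm above its underside; z is up along the bolt. Absent in some runs.
- bowl3_center (a point): A black float bowl standing upside down: flange 68 mm across and 7 mm high, body 56 mm across up to 33 mm, and on top a round brass drain bolt 18 mm across from 33 to 57 mm above its underside, which is the place to grip it. 0.12 kg. This point is on its axis, 28.5 mm above its underside; z is up along the bolt. Absent in some runs.
- bowl4_center (a point): A black float bowl standing upside down: flange 68 mm across and 7 mm high, body 56 mm across up to 33 mm, and on top a round brass drain bolt 18 mm across from 33 to 57 mm above its underside, which is the place to grip it. 0.12 kg. This point is on its axis, 28.5 mm above its underside; z is up along the bolt. Absent in some runs.
- handle_grip (a point): Centre of the T-handle's steel bar, 96 mm long along this point's y, 14 mm wide, 14 mm high; it turns about the vertical through this point, which lies 80 mm from the box's centre towards box -x. Down, the bar's top is 16 mm above the cover's top; popped up, 38 mm (underside 24 mm). Two fixed ridges, 12 mm high above the cover, stand 10 mm clear on either side of the bar when it is down.
- button_top (a point): Centre of the top of the red release button, 28 mm across, 16 mm above the cover's top when up. It goes 7 mm straight down, 2 N at first and about 5 N at the bottom, and springs back. It sits 90 mm from the handle's axis towards box +x.

How it is judged:
By the outcome, as a careful person would: the job done as asked, in the order asked, and still so for the second after the job is handed in, with the robot touching nothing.
Of bowl1, bowl2, bowl3, bowl4 only 1 to 3 are there at a start; the rules pass over those that are not, and their reading is None.
At some moment in a run one of bowl1, bowl2, bowl3, bowl4 may be knocked a few centimetres aside while the robot is not near it.
It also fails if it takes over 210 s, if anything falls off the work surface, if the arm or the gripper's body presses on something with over 40 N, if the wrist force passes 120 N, or if a joint passes its speed limit or range.

## Working session

There is one attempt and no reset: what is moved stays moved. The work goes in short steps, Python scripts to look and compute and a tool call to move; the robot and the scene stay as the last step left them, time stands still between calls to the robot, and variables do not carry over. Pictures are saved under pics/ and viewed, at most 14 in all, crops included, and the job is handed in when it is done.

Besides the shell and the picture viewer there is one more tool, called after ">>>" as name(argument=value, ...) on one line, values as JSON. jog_arm: Moves the arm, as the interface text tells. Its arguments: {"type":"object","properties":{"rows":{"type":"string"},"force":{"type":"number"}},"required":["rows"]}

```bash
mkdir -p pics; ls
cat > h.py <<'E'
import numpy as np, cv2
from scipy.spatial.transform import Rotation as R
from bench import ctrl, imaging, ticket
def cam(name, save=None):
    d=imaging.get_image(name); d['img']=np.asarray(d['img'])
    o=np.asarray(d['orientation'],float)
    d['R']=o if o.shape==(3,3) else R.from_rotvec(o).as_matrix() if o.size==3 else R.from_quat(o).as_matrix()
    d['f']=d['img'].shape[0]/2/np.tan(np.radians(d['vertical_fov'])/2)
    if save: cv2.imwrite('pics/'+save,d['img'])
    return d
def ray(d,u,v,z):
    r=d['R']@np.array([(u-d['cx'])/d['f'],(v-d['cy'])/d['f'],1]); o=np.asarray(d['origin'])
    return o+r*(z-o[2])/r[2]
def proj(d,p):
    q=d['R'].T@(np.asarray(p)-d['origin']); return q[:2]/q[2]*d['f']+[d['cx'],d['cy']]
def st():
    s=ctrl.get_state(); return s
def togo(p,yaw=None):
    "shift in tool cm to world TCP p"
    s=st(); M=R.from_rotvec(s['tool_rot']).as_matrix()
    return (M.T@(np.asarray(p)-s['position'])*100).round(2)
E
python3 - <<'E'
from h import *
for n in ['scene','top']:
    d=cam(n,n+'0.png'); print(n,d['origin'],d['orientation'],d['vertical_fov'],d['cx'],d['cy'])
d=cam('wrist'); print(d['origin'],d['orientation'],d['vertical_fov'])
s=st();print(s); print(R.from_rotvec(s['tool_rot']).as_matrix().round(3))
E
```

```text
pics
scene [ 1.19010751 -0.20644173  0.77921902] [-1.96273233 -1.61660524  0.5712856 ] 49.47179267418876 278.58912973986 208.4836400975152
top [ 0.49810948 -0.07806014  1.05924875] [-2.14565393  2.16592589 -0.12398756] 54.55197595605537 275.5490878516362 215.99954230100084
[0.10741869 0.64483447 0.38450109] [2.32267735 1.74525872 0.24464393] 71.79074597201402
{'time': 0.15, 'joint_positions': array([-1.2749315 ,  0.32165739, -0.07009662,  1.45139704,  0.02261618,
        1.37077227, -0.05689067]), 'qd': array([-1.37957036e-03, -9.48144976e-04,  5.76758470e-04, -2.69425736e-03,
       -1.08121530e-03, -5.86396816e-05,  1.17226995e-03]), 'joint_torque': array([ 3.95031675e-04, -4.91798937e+01, -4.04164335e-01, -3.12877893e+01,
       -6.38252450e-02,  4.04892687e-02,  1.08382892e-04]), 'position': array([0.18065426, 0.6239267 , 0.1968087 ]), 'tool_rot': array([-4.41042384e-01, -3.11037138e+00,  2.26716462e-03]), 'ft_force': array([ 0.29938622,  0.36024072, -0.65923317]), 'torque': array([-0.00329998, -0.07455367,  0.00892329]), 'grip_force': 0.0, 'grip_width': 1.0030613296870512}
[[-0.961  0.278 -0.   ]
 [ 0.278  0.961 -0.001]
 [-0.    -0.001 -1.   ]]
```

View pics/scene0.png

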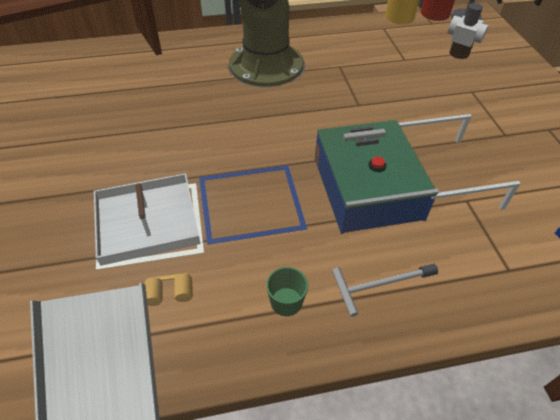

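View pics/top0.png

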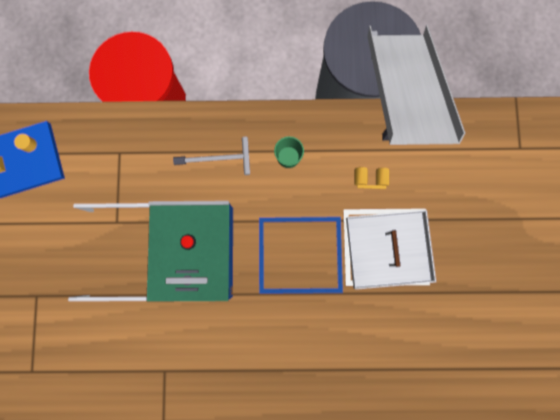

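The top view has +x up and +y left. The box's button is at (187,242) and its handle bar at (187,281), with runners to the left. The blue outline is centred near (300,255), and the slightly turned pan with its bar is at (395,248). Next I'll measure these.

```bash
cat > m1.py <<'E'
from h import *
d=cam('top'); im=d['img'].astype(int); b,g,r=im[...,0],im[...,1],im[...,2]
hsv=cv2.cvtColor(d['img'],cv2.COLOR_BGR2HSV)
def blob(mask,x0,x1,y0,y1,z,n):
    m=np.zeros(mask.shape,np.uint8); m[y0:y1,x0:x1]=mask[y0:y1,x0:x1]
    k,l,s,c=cv2.connectedComponentsWithStats(m)
    if k<2: print(n,'none');return
    i=1+s[1:,4].argmax(); cs,_=cv2.findContours((l==i).astype(np.uint8),0,2)
    pts=np.array([ray(d,u,v,z)[:2] for u,v in cs[0][:,0]],np.float32)
    print(n,'n',s[i,4],'px',c[i].round(1),'ctr',ray(d,*c[i],z).round(4),'rect',[np.round(q,4) for q in cv2.minAreaRect(pts)])
blob((r>140)&(g<80),150,230,200,300,.109,'button')
blob((hsv[...,1]<60)&(hsv[...,2]>120),155,225,270,292,.109,'handle')
blob((g>r+15)&(g>=b),140,240,190,310,.093,'cover')
blob((b>r+30)&(b>g+30),250,350,205,305,0,'blue')
blob((hsv[...,2]<110)&(r>b+15),375,415,225,275,.074,'bar')
blob((hsv[...,1]<70)&(hsv[...,2]>90),340,440,200,300,.03,'pan+white')
print([hsv[v,u] for u,v in [(187,281),(395,248),(360,230),(346,212)]])
E
python3 m1.py; python3 -c "
import cv2;i=cv2.imread('pics/top0.png');cv2.imwrite('pics/c0.png',cv2.resize(i[190:310,130:450],None,fx=2.5,fy=2.5,interpolation=2))"
```

```text
button n 117 px [186.6 241.5] ctr [0.5561 0.1358 0.109 ] rect [array([0.556 , 0.1361]), array([0.026 , 0.0257]), np.float64(89.4675)]
handle n 294 px [186.1 280. ] ctr [0.467  0.1355 0.109 ] rect [array([0.4671, 0.1357]), array([0.0973, 0.0137]), np.float64(89.5022)]
cover n 7174 px [188.1 251.6] ctr [0.533  0.1355 0.093 ] rect [array([0.5326, 0.136 ]), array([0.2265, 0.1906]), np.float64(0.1766)]
blue n 1302 px [298.9 256. ] ctr [ 0.5223 -0.1314  0.    ] rect [array([ 0.5262, -0.1342]), array([0.2129, 0.1955]), np.float64(89.9665)]
bar n 125 px [394.8 247.9] ctr [ 0.538 -0.359  0.074] rect [array([ 0.5381, -0.359 ]), array([0.0822, 0.009 ]), np.float64(4.6397)]
pan+white n 6569 px [386.8 247.9] ctr [ 0.54   -0.3514  0.03  ] rect [array([ 0.5408, -0.3558]), array([0.1992, 0.2253]), np.float64(0.2811)]
[array([124,  11, 185], dtype=uint8), array([ 10, 160,  99], dtype=uint8), array([115,   7, 226], dtype=uint8), array([ 15,   2, 240], dtype=uint8)]
```

View pics/c0.png

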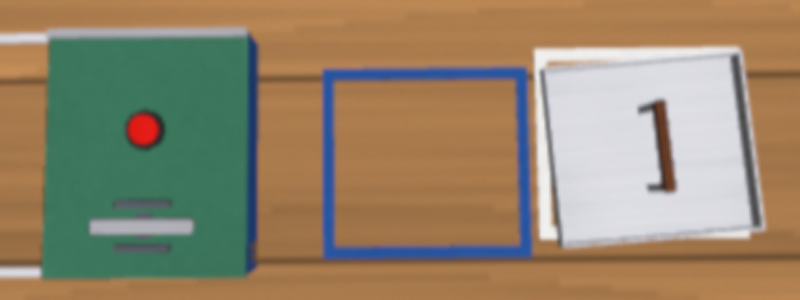

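>>> jog_arm(rows="0 0 0 0 0 0.184 1; 0 0 0 0 0 0.184 1; 0 0 0 0 0 0.184 1; 0 0 0 0 0 0.184 1; 0 0 0 0 0 0.184 1", force=20)

```text
time: 0.82
position: [0.1807, 0.6242, 0.1974]
tool_rot: [1.784, 2.586, -0.001]
ft_force: [-0.5, -0.4, 0.5]
grip_width: 0.516
grip_force: 0.0
```

>>> jog_arm(rows="0 0 0 0 0 0.184 1; 0 0 0 0 0 0.185 1; -4 3 0 0 0 0 1; -4 3 0 0 0 0 1; -4 3 0 0 0 0 1")

```text
time: 1.45
position: [0.2716, 0.503, 0.1975]
tool_rot: [2.221, 2.222, -0.0]
ft_force: [0.3, 0.6, 0.1]
grip_width: 0.019
grip_force: 0.0
```

>>> jog_arm(rows="-4 3 0 0 0 0 1; -4 3 0 0 0 0 1; -4 3 0 0 0 0 1; -4 3 0 0 0 0 1; -4 3 0 0 0 0 1")

```text
time: 2.08
position: [0.4215, 0.3029, 0.1977]
tool_rot: [-2.221, -2.221, -0.001]
ft_force: [0.1, 0.7, -1.0]
grip_width: 0.004
grip_force: 0.0
```

>>> jog_arm(rows="-4 3 1 0 0 0 1; -4 3 1 0 0 0 1; -4 3 1 0 0 0 1; -4 3 1 0 0 0 1; -0.8 1.5 1 0 0 0 1")

```text
time: 2.7
position: [0.5574, 0.1319, 0.1476]
tool_rot: [2.227, 2.214, -0.0]
ft_force: [-0.2, 0.1, -0.6]
grip_width: 0.005
grip_force: 0.0
```

Run:
```python
from h import *
s=st();print(s['position'],R.from_rotvec(s['tool_rot']).as_matrix().round(3),togo([.556,.1357,.115]),s['ft_force'],s['joint_positions'].round(2))
d=cam('wrist','w1.png')
print((d['R'].T@(np.array(d['origin'])-s['position'])).round(3), proj(d,[.556,.1357,.109]),proj(d,[.467,.1357,.109]))
```

```text
[0.55740691 0.13189868 0.1475747 ] [[ 0.006  1.     0.001]
 [ 1.    -0.006 -0.001]
 [-0.001  0.001 -1.   ]] [ 0.38 -0.15  3.26] [-0.19160462  0.07250617 -0.57650294] [-0.77  0.2   0.55  1.73 -0.11  1.24 -0.19]
[-0.    -0.02  -0.202] [281.81421095 212.98181042] [173.14849057 213.65193961]
```

View pics/w1.png

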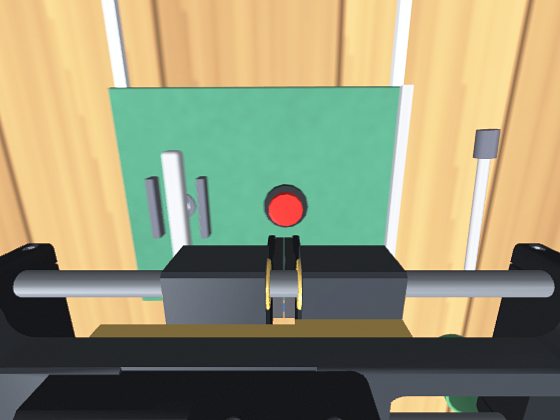

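The wrist view shows the button at (285,209), within 4 mm of the estimate. I'll press it.

>>> jog_arm(rows="0.3 0 1.5 0 0 0 1; 0.3 0 1.5 0 0 0 1; 0 0 0.7 0 0 0 1; 0 0 0.4 0 0 0 1; 0 0 0.4 0 0 0 1")

```text
time: 3.38
position: [0.5559, 0.1426, 0.1028]
tool_rot: [2.221, 2.222, 0.001]
ft_force: [0.2, 0.1, -0.4]
grip_width: 0.005
grip_force: 0.0
```

>>> jog_arm(rows="0 0 0.05 0 0 0 1; 0 0 0 0 0 0 1; 0 0 0 0 0 0 1")

```text
time: 3.75
position: [0.556, 0.1424, 0.1025]
tool_rot: [2.221, 2.221, 0.001]
ft_force: [0.1, -0.5, 1.0]
grip_width: 0.003
grip_force: 0.0
```

Run:
```python
from h import *
d=cam('scene'); cv2.imwrite('pics/s1.png',cv2.resize(d['img'][60:240,260:530],None,fx=2.5,fy=2.5))
```

```text
(no output)
```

View pics/s1.png

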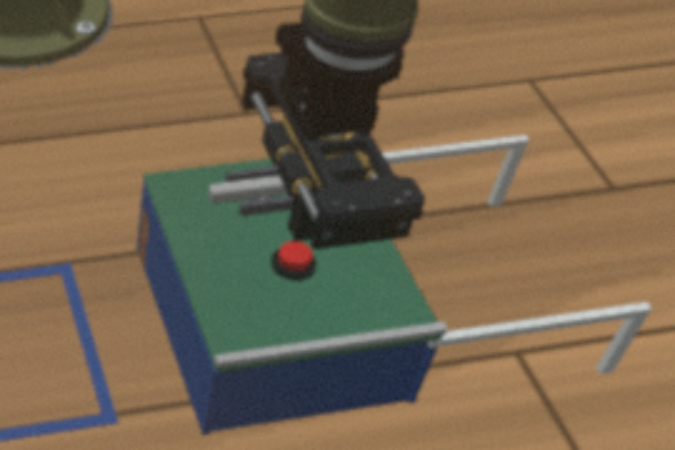

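The fingertips look to be beside or behind the button, which is at about (378,163) in the full scene frame, and there is no contact force. I'll check the geometry.

Run:
```python
from h import *
s=st(); d=cam('scene'); t=cam('top')
print(s['position'],proj(d,s['position']),proj(t,s['position']),'btn scene',ray(d,378,163,.109))
M=R.from_rotvec(s['tool_rot']).as_matrix(); print(M.round(3))
w=cam('wrist','w2.png'); im=w['img'].astype(int); m=((im[...,2]>140)&(im[...,1]<80)).astype(np.uint8)
k,l,ss,c=cv2.connectedComponentsWithStats(m); i=1+ss[1:,4].argmax(); print(c[i],ss[i],ray(w,*c[i],.109),proj(w,s['position']),w['origin'])
for z in (0,.02,.04,.06): print(proj(w,s['position']-z*M[:,2]))
r=[]
for q,(u,v) in ((d,(378,163)),(t,(186.6,241.5))):
    v_=q['R']@np.array([(u-q['cx'])/q['f'],(v-q['cy'])/q['f'],1]); v_/=np.linalg.norm(v_); r.append((np.array(q['origin']),v_))
A=sum(np.eye(3)-np.outer(v,v) for o,v in r); b=sum((np.eye(3)-np.outer(v,v))@o for o,v in r); print(np.linalg.solve(A,b))
```

```text
[0.55597734 0.14239736 0.10243244] [379.02800459 161.50562311] [184.45069459 241.7034068 ] btn scene [0.56595201 0.13542574 0.109     ]
[[ 0.  1.  0.]
 [ 1. -0.  0.]
 [ 0.  0. -1.]]
[290.26456311 233.02184466] [268 224  40  22 412] [0.56036776 0.14658015 0.109     ] [283.69260336 235.16050327] [0.55589052 0.21817495 0.2901904 ]
[283.69260336 235.16050327]
[283.69541161 247.14814699]
[283.69888166 261.96082979]
[283.7032787  280.73057322]
[0.55691497 0.13914977 0.09936567]
```

View pics/w2.png

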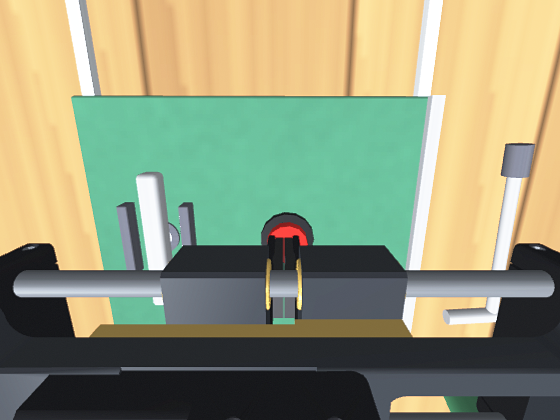

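The fingertips seem to be above the button with no contact yet. I'll go on down slowly and watch the force.

>>> jog_arm(rows="0 0 0.1 0 0 0 1; 0 0 0.1 0 0 0 1; 0 0 0.1 0 0 0 1; 0 0 0 0 0 0 1")

```text
time: 4.45
position: [0.5557, 0.1424, 0.099]
tool_rot: [-2.221, -2.221, 0.0]
ft_force: [-0.4, 1.1, 1.5]
grip_width: 0.003
grip_force: 0.0
```

>>> jog_arm(rows="0 0 0.1 0 0 0 1; 0 0 0.1 0 0 0 1; 0 0 0.1 0 0 0 1; 0 0 0 0 0 0 1")

```text
time: 4.95
position: [0.5557, 0.1424, 0.0961]
tool_rot: [-2.221, -2.221, 0.0]
ft_force: [-0.1, 0.0, 0.4]
grip_width: 0.008
grip_force: 0.0
```

Run:
```python
from h import *
d=cam('scene'); cv2.imwrite('pics/s2.png',cv2.resize(d['img'][90:200,310:450],None,fx=5,fy=5,interpolation=2))
```

```text
(no output)
```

View pics/s2.png

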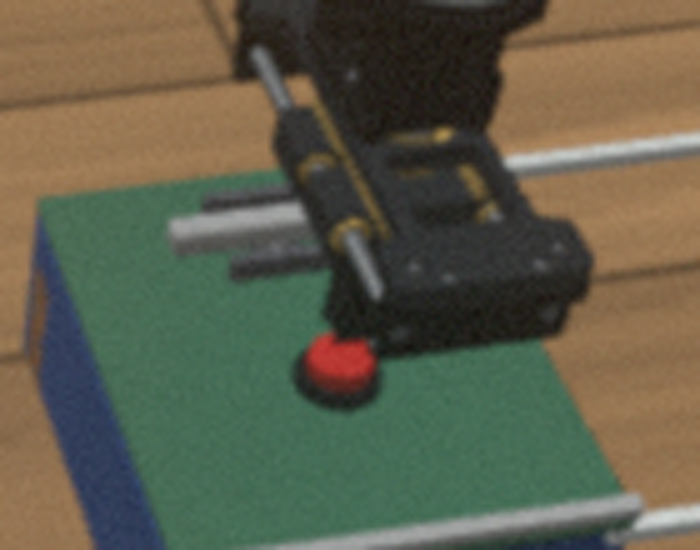

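Run:
```python
from h import *
def red(im,x0,x1,y0,y1):
    im=im.astype(int); m=np.zeros(im.shape[:2],np.uint8); m[y0:y1,x0:x1]=((im[...,2]>120)&(im[...,1]<80))[y0:y1,x0:x1]
    k,l,ss,c=cv2.connectedComponentsWithStats(m); i=1+ss[1:,4].argmax(); return c[i].round(2),ss[i]
d=cam('scene');t=cam('top')
a=cv2.imread('pics/scene0.png');
for n,im in (('s0',a),('now',d['img'])):
    c,s=red(im,350,400,140,180); print(n,c,s,ray(d,*c,.105),ray(d,*c,.095))
print(red(t['img'],160,210,220,260))
for p in ([.556,.1424,.096],[.651,.105,.166],[.651,.18,.166],[.556,.142,.16],[.546,.142,.096],[.467,.1357+.048,.109],[.467,.1357-.048,.109],[.66,.04,.093],[.433,.04,.093]): print(p,proj(d,p).round(1), ((proj(d,p)-[310,90])*5).round())
w=cam('wrist'); cv2.imwrite('pics/w3.png',cv2.resize(w['img'][150:330,90:440],None,fx=2.2,fy=2.2,interpolation=2))
```

```text
s0 [377.85 160.83] [372 157  13   9  95] [0.55599355 0.13930058 0.105     ] [0.54658839 0.14442862 0.095     ]
now [377.51 161.35] [372 157  13   9  86] [0.55734491 0.13807965 0.105     ] [0.54795979 0.14318958 0.095     ]
(array([191.23, 239.85]), array([190, 237,   3,   6,  13], dtype=int32))
[0.556, 0.1424, 0.096] [378.5 163.7] [342. 368.]
[0.651, 0.105, 0.166] [383. 175.] [365. 425.]
[0.651, 0.18, 0.166] [420.8 169.7] [554. 398.]
[0.556, 0.142, 0.16] [384.  141.1] [370. 255.]
[0.546, 0.142, 0.096] [376.8 160.5] [334. 352.]
[0.467, 0.18369999999999997, 0.109] [383.9 129.4] [370. 197.]
[0.467, 0.08769999999999999, 0.109] [342.6 134.7] [163. 223.]
[0.66, 0.04, 0.093] [346.  208.6] [180. 593.]
[0.433, 0.04, 0.093] [317.3 132.8] [ 36. 214.]
```

View pics/w3.png

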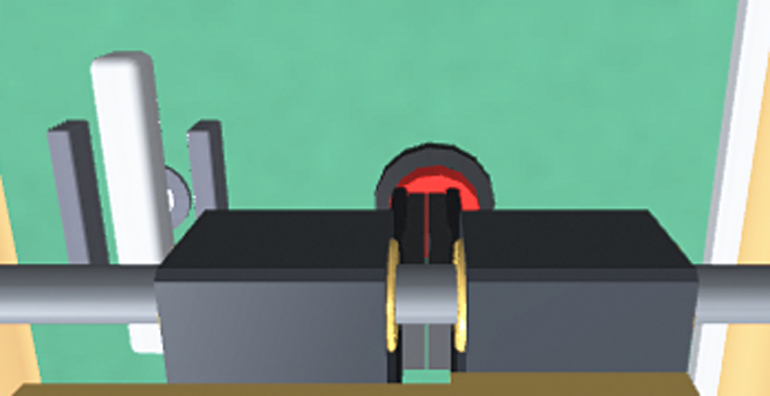

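>>> jog_arm(rows="0 0 2 0 0 0 1")

```text
time: 5.28
position: [0.5579, 0.143, 0.0779]
tool_rot: [2.22, 2.22, 0.007]
ft_force: [1.4, 1.4, 3.9]
grip_width: 0.004
grip_force: 2.3
```

>>> jog_arm(rows="0 0 0 0 0 0 1; 0 0 0 0 0 0 1")

```text
time: 5.52
position: [0.5579, 0.1433, 0.0778]
tool_rot: [2.22, 2.22, 0.007]
ft_force: [2.5, 0.9, 4.4]
grip_width: 0.006
grip_force: 2.2
```

Run:
```python
from h import *
s=st();print(s['position'],s['ft_force'],s['torque'],s['joint_positions'].round(3))
d=cam('scene'); w=cam('wrist')
a=cv2.resize(d['img'][90:200,310:450],(560,440),interpolation=2); b=cv2.resize(w['img'][130:330,180:380],(440,440),interpolation=2)
cv2.imwrite('pics/b4.png',cv2.resize(np.hstack([a,b]),(800,352)))
```

```text
[0.55787739 0.14328264 0.07778221] [2.54426738 0.94570691 4.37434058] [ 0.17689041 -0.49068773  0.01095841] [-0.758  0.271  0.533  1.806 -0.154  1.101 -0.171]
```

View pics/b4.png

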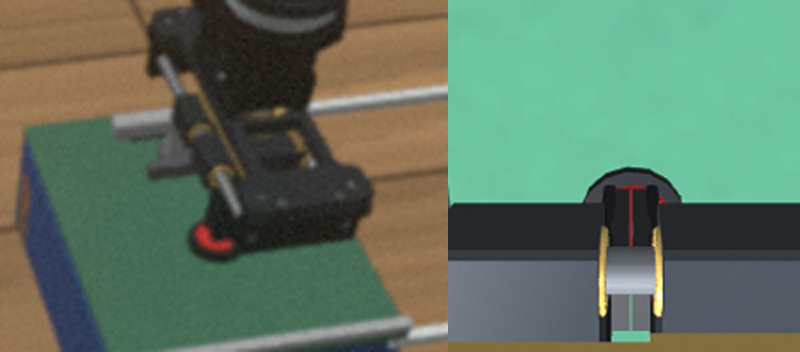

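The handle has popped up (bar raised in the scene view). The closed fingertips touch about 22 mm later than the reported TCP, so I need to see how the tips behave when partly open. I'll go up, over the handle, half open.

>>> jog_arm(rows="0 0 -4 0 0 0 0.2; 0 0 -4.5 0 0 0 0.2; 0 0 -2 0 0 0 0.2; -0.2 -4.5 0 0 0 0 0.2; -0.2 -4.5 0 0 0 0 0.2")

```text
time: 6.25
position: [0.4639, 0.1376, 0.1802]
tool_rot: [-2.222, -2.221, 0.005]
ft_force: [0.1, 0.4, -0.0]
grip_width: 0.389
grip_force: 0.0
```

>>> jog_arm(rows="0 0 0 0 0 0 0.2; 0 0 0 0 0 0 0.2")

```text
time: 6.5
position: [0.4659, 0.1382, 0.181]
tool_rot: [2.221, 2.221, -0.0]
ft_force: [0.7, 0.2, -0.2]
grip_width: 0.397
grip_force: 0.0
```

Run:
```python
from h import *
s=st();print(s['position'],s['ft_force'],s['grip_width'])
d=cam('scene'); w=cam('wrist'); t=cam('top')
for z in (.0,.02,.04): 
  p=s['position']+[0,0,z]; print(z,'wrist',[proj(w,p+[x,y,0]).round(1) for x in (-.017,.017) for y in (0,.0095)],'scene',proj(d,p).round(1))
print('bar ends popped pred wrist',[proj(w,[.467,.137+q,.131]).round(1) for q in (-.048,0,.048)])
a=cv2.resize(d['img'][70:190,300:440],(513,440),interpolation=2); b=cv2.resize(w['img'][130:350,150:410],(520,440),interpolation=2)
cv2.imwrite('pics/b5.png',np.hstack([a,b])[:,:]);cv2.imwrite('pics/b5.png',cv2.resize(np.hstack([a,b]),(800,341))); cv2.imwrite('pics/w5.png',w['img'])
```

```text
[0.46593992 0.13820166 0.18104786] [ 0.73391602  0.15409086 -0.18183698] 0.39667765222336726
0.0 wrist [array([258.5, 235.1]), array([258.1, 222.1]), array([307.4, 235. ]), array([307.7, 222.1])] scene [369.6 105.3]
0.02 wrist [array([255.8, 247. ]), array([255.4, 232.9]), array([309.9, 247. ]), array([310.3, 232.9])] scene [371.2  97.4]
0.04 wrist [array([252.6, 261.8]), array([252. , 246.3]), array([313.1, 261.8]), array([313.5, 246.2])] scene [372.8  89.3]
bar ends popped pred wrist [array([284.3, 264.8]), array([284.3, 214.5]), array([284.3, 158.4])]
```

View pics/b5.png

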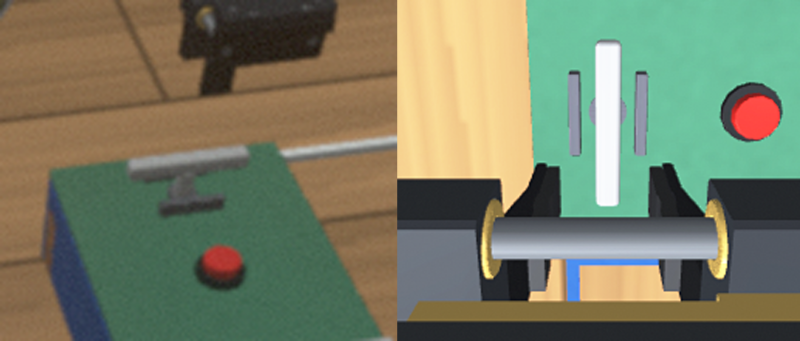

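The handle bar is at about (286, 157–261) in the wrist frame, so its axis is about (0.468, 0.138). The fingertips appear about 24 mm short of the nominal TCP, which agrees with the button contact. I'll descend to grip the bar.

>>> jog_arm(rows="0 0.2 4 0 0 0 0.2; 0 0 3 0 0 0 0.2; 0 0 1.4 0 0 0 0.2; 0 0 1 0 0 0 0.2; 0 0 0 0 0 0 0.2")

```text
time: 7.28
position: [0.468, 0.1383, 0.0871]
tool_rot: [2.221, 2.221, -0.001]
ft_force: [0.4, 0.1, -0.2]
grip_width: 0.403
grip_force: 0.0
```

>>> jog_arm(rows="0 0 0 0 0 0 1; 0 0 0 0 0 0 1; 0 0 0 0 0 0 1; 0 0 0 0 0 0 1", force=30)

```text
time: 7.78
position: [0.4684, 0.1386, 0.0877]
tool_rot: [2.221, 2.221, 0.002]
ft_force: [0.2, 0.4, 1.3]
grip_width: 0.16
grip_force: 30.0
```

>>> jog_arm(rows="0 0 0 0 0 -0.16 1; 0 0 0 0 0 -0.16 1; 0 0 0 0 0 -0.16 1; 0 0 0 0 0 -0.16 1; 0 0 0 0 0 -0.16 1")

```text
time: 8.4
position: [0.4688, 0.1388, 0.0877]
tool_rot: [1.173, 2.913, 0.003]
ft_force: [2.9, 1.0, 0.6]
grip_width: 0.156
grip_force: 30.0
```

>>> jog_arm(rows="0 0 0 0 0 -0.16 1; 0 0 0 0 0 -0.16 1; 0 0 0 0 0 -0.16 1; 0 0 0 0 0 -0.15 1; 0 0 0 0 0 0 1")

```text
time: 9.02
position: [0.469, 0.1391, 0.0878]
tool_rot: [0.223, 3.131, 0.002]
ft_force: [3.3, 1.0, 0.6]
grip_width: 0.157
grip_force: 30.0
```

Run:
```python
from h import *
s=st();print(s['position'],s['ft_force'],s['torque'],R.from_rotvec(s['tool_rot']).as_matrix().round(3),togo(np.array(s['position'])+[0,.18,0]))
```

```text
[0.46901543 0.13912542 0.08778187] [3.26532223 1.03161578 0.57346989] [ 0.42831049 -0.73404333  0.09024296] [[-0.99   0.142  0.003]
 [ 0.142  0.99   0.001]
 [-0.003  0.002 -1.   ]] [ 2.55 17.82  0.02]
```

>>> jog_arm(rows="0.32 2.25 0 0 0 0 1; 0.32 2.25 0 0 0 0 1; 0.32 2.25 0 0 0 0 1; 0.32 2.25 0 0 0 0 1; 0.32 2.25 0 0 0 0 1")

```text
time: 9.65
position: [0.4692, 0.253, 0.0877]
tool_rot: [0.223, 3.131, -0.0]
ft_force: [5.5, -3.4, 2.9]
grip_width: 0.156
grip_force: 30.0
```

>>> jog_arm(rows="0.32 2.25 0 0 0 0 1; 0.32 2.25 0 0 0 0 1; 0.32 2.25 0 0 0 0 1; 0 0 0 0 0 0 1; 0 0 0 0 0 0 1")

```text
time: 10.28
position: [0.4692, 0.3191, 0.0872]
tool_rot: [0.224, 3.132, -0.004]
ft_force: [5.7, -4.9, 2.7]
grip_width: 0.162
grip_force: 30.0
```

>>> jog_arm(rows="0 0 0 0 0 0 0.2; 0 0 0 0 0 0 0.2; 0 0 0 0 0 0 0.2; 0 0 -4 0 0 0 0.2; 0 0 -5 0 0 0 0.2")

```text
time: 10.9
position: [0.4662, 0.3201, 0.1768]
tool_rot: [-0.22, -3.131, 0.003]
ft_force: [0.4, 0.3, -0.0]
grip_width: 0.398
grip_force: 0.0
```

>>> jog_arm(rows="0 0 -4 0 0 0.17 0.2; 0 0 0 0 0 0.18 0.2; 0 0 0 0 0 0.18 0.2; 0 0 0 0 0 0.18 0.2; 0 0 0 0 0 0.18 0.2")

```text
time: 11.52
position: [0.467, 0.3207, 0.217]
tool_rot: [-1.555, -2.729, 0.0]
ft_force: [-0.6, -0.5, -0.1]
grip_width: 0.401
grip_force: 0.0
```

>>> jog_arm(rows="0 0 0 0 0 0.18 0.2; 0 0 0 0 0 0.18 0.2; 0 0 0 0 0 0.18 0.2")

```text
time: 11.9
position: [0.467, 0.3207, 0.217]
tool_rot: [-2.227, -2.215, 0.001]
ft_force: [0.1, -0.1, -0.5]
grip_width: 0.403
grip_force: 0.0
```

Run:
```python
from h import *
s=st();print(s['position'],R.from_rotvec(s['tool_rot']).as_matrix().round(3)[:2])
t=cam('top'); cv2.imwrite('pics/t6.png',cv2.resize(t['img'][170:330,40:450],None,fx=1.95,fy=1.95,interpolation=2))
```

```text
[0.46702492 0.32066371 0.21695804] [[ 0.005  1.    -0.001]
 [ 1.    -0.005  0.   ]]
```

View pics/t6.png

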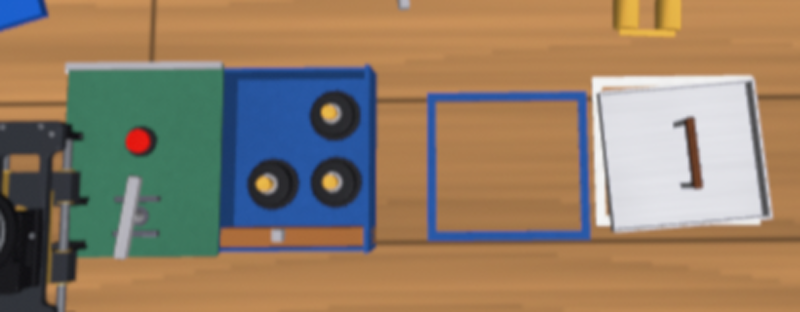

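The cover is open. There are three bowls, with bolts at about (332,113), (268,184) and (332,182) in the crop. I'll measure the bolt tops.

```bash
cat > bolts.py <<'E'
from h import *
def bolts(n='top',roi=(140,240,190,310),z=.063):
    d=cam(n); h=cv2.cvtColor(d['img'],cv2.COLOR_BGR2HSV); x0,x1,y0,y1=roi
    m=np.zeros(h.shape[:2],np.uint8); m[y0:y1,x0:x1]=cv2.inRange(h,(18,70,130),(36,255,255))[y0:y1,x0:x1]
    k,l,s,c=cv2.connectedComponentsWithStats(m)
    return [(c[i].round(1),int(s[i,4]),ray(d,*c[i],z)[:2].round(4)) for i in range(1,k) if s[i,4]>12]
if __name__=='__main__':
    for b in bolts(): print(*b)
    s=st(); print(s['position'])
E
python3 bolts.py
```

```text
[208.1 227.1] 47 [0.5937 0.0938]
[208.5 262.9] 49 [0.5062 0.0919]
[174.9 263.8] 52 [0.5048 0.1738]
[0.46715112 0.32057954 0.21700467]
```

>>> jog_arm(rows="-4.5 2.5 1 0 0 0 0.2; -4.5 2.5 1 0 0 0 0.2; -4.5 2.5 1 0 0 0 0.2; -4.5 2.5 1 0 0 0 0.2; -4.7 2.7 1 0 0 0 0.2")

```text
time: 12.62
position: [0.5951, 0.0927, 0.1669]
tool_rot: [-2.215, -2.227, -0.001]
ft_force: [0.5, 0.6, 0.6]
grip_width: 0.4
grip_force: 0.0
```

>>> jog_arm(rows="0 0 0 0 0 0 0.2; 0 0 0 0 0 0 0.2")

```text
time: 12.88
position: [0.5944, 0.094, 0.1669]
tool_rot: [-2.218, -2.223, -0.0]
ft_force: [0.3, 0.3, 0.3]
grip_width: 0.403
grip_force: 0.0
```

Run:
```python
from bolts import *
s=st(); print(s['position'])
w=cam('wrist','w7.png'); print(proj(w,[.594,.094,.063]),proj(w,[.506,.092,.063]),proj(w,[.505,.174,.063]))
for b in bolts('wrist',(0,560,0,240)): print(*b)
```

```text
[0.59437403 0.0939784  0.16690203]
[283.32090646 197.53351832] [198.7704651  199.21718515] [190.97942285 116.83825544]
[ 47.8 128.9] 21376 [0.3643 0.1633]
[402. 114.] 24638 [0.7075 0.1781]
[501.7 112.4] 15949 [0.8028 0.1798]
[542.6 177.9] 4142 [0.8578 0.1165]
[194.3 114.6] 366 [0.5082 0.177 ]
[284.8 194.6] 281 [0.5955 0.0981]
[202.7 196.3] 314 [0.5102 0.096 ]
[  1.  215.2] 19 [0.295  0.0746]
[  1.3 233. ] 46 [0.2899 0.0545]
[141. 238.] 19 [0.4399 0.0492]
```

View pics/w7.png

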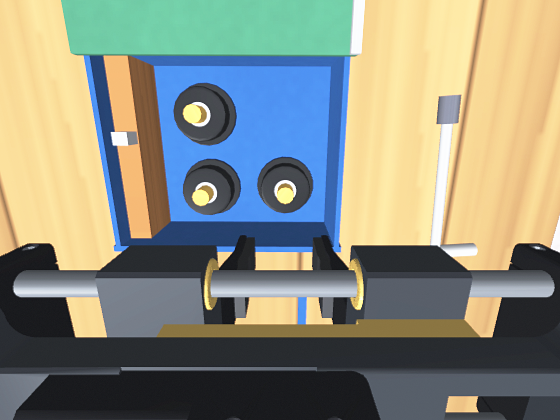

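The wrist view shows bolts at (285,195), (203,196) and (194,115), within 4 mm of the top-view fix. I'll grip the first at about (0.595, 0.096).

>>> jog_arm(rows="0.2 0.1 4 0 0 0 0.2; 0 0 4 0 0 0 0.2; 0 0 3 0 0 0 0.2; 0 0 2 0 0 0 0.2; 0 0 1.4 0 0 0 0.2")

```text
time: 13.6
position: [0.5956, 0.0963, 0.0226]
tool_rot: [-2.219, -2.223, -0.001]
ft_force: [1.0, -0.0, 0.6]
grip_width: 0.398
grip_force: 0.0
```

>>> jog_arm(rows="0 0 0 0 0 0 1; 0 0 0 0 0 0 1; 0 0 0 0 0 0 1; 0 0 0 0 0 0 1", force=25)

```text
time: 14.1
position: [0.5967, 0.0954, 0.0243]
tool_rot: [2.221, 2.221, 0.003]
ft_force: [0.0, -0.1, 3.6]
grip_width: 0.198
grip_force: 25.0
```

>>> jog_arm(rows="0 0 -3 0 0 0 1; 0 0 -5 0 0 0 1; 0 0 -5 0 0 0 1; -4 -0.3 0 0 0 0 1; -4.5 -0.3 0 0 0 0 1")

```text
time: 14.72
position: [0.59, 0.0102, 0.154]
tool_rot: [2.218, 2.224, 0.003]
ft_force: [0.5, -0.4, -2.1]
grip_width: 0.195
grip_force: 25.0
```

>>> jog_arm(rows="-4.5 -0.3 0 0 0 0 1; -4.5 -0.3 0 0 0 0 1; -4.5 -0.3 0 0 0 0 1; -4.5 -0.3 0 0 0 0 1; -4.5 -0.3 0 0 0 0 1")

```text
time: 15.35
position: [0.5744, -0.216, 0.1532]
tool_rot: [-2.221, -2.222, -0.001]
ft_force: [-0.3, -0.7, -1.4]
grip_width: 0.198
grip_force: 25.0
```

>>> jog_arm(rows="-4.5 -0.2 0 0 0 0 1; -4.5 0 0 0 0 0 1; 0 0 0 0 0 0 1; 0 0 0 0 0 0 1")

```text
time: 15.85
position: [0.5727, -0.3041, 0.1528]
tool_rot: [-2.221, -2.221, -0.001]
ft_force: [0.2, -0.4, -0.7]
grip_width: 0.195
grip_force: 25.0
```

```bash
cat bolts.py >/dev/null
python3 - <<'E'
from bolts import *
s=st(); print(s['position'],s['ft_force'],togo([.574,-.304,.0213]))
for b in bolts(): print(*b)
E
sed -e 's/^blob.*//' -e 's/^print.*//' m1.py > m2.py
cat >> m2.py <<'E'
blob((hsv[...,2]<110)&(r>b+15),375,415,225,275,.074,'bar')
E
python3 m2.py
```

```text
[ 0.57265681 -0.30413124  0.15278059] [ 0.19585012 -0.36141446 -0.67880434] [-0.    0.14 13.15]
[208.4 262.8] 48 [0.5064 0.0923]
[174.8 263.9] 55 [0.5047 0.1739]
bar n 1255 px [400.1 254.9] ctr [ 0.5211 -0.3709  0.074 ] rect [array([ 0.5346, -0.3583]), array([0.0931, 0.1216]), np.float64(87.136)]
```

>>> jog_arm(rows="0 0 5 0 0 0 1; 0 0 4 0 0 0 1; 0 0 2.5 0 0 0 1; 0 0 1.0 0 0 0 1; 0 0 0.5 0 0 0 1")

```text
time: 16.58
position: [0.5734, -0.304, 0.0233]
tool_rot: [2.22, 2.223, 0.001]
ft_force: [-0.6, 0.9, -0.2]
grip_width: 0.197
grip_force: 25.0
```

>>> jog_arm(rows="0 0 0.1 0 0 0 1; 0 0 0 0 0 0 1")

```text
time: 16.82
position: [0.5734, -0.3051, 0.0232]
tool_rot: [2.22, 2.221, 0.001]
ft_force: [0.2, -0.2, -1.4]
grip_width: 0.196
grip_force: 25.0
```

>>> jog_arm(rows="0 0 0.1 0 0 0 1; 0 0 0.1 0 0 0 1; 0 0 0 0 0 0 1")

```text
time: 17.2
position: [0.5731, -0.3051, 0.0213]
tool_rot: [2.221, 2.221, 0.001]
ft_force: [-2.0, 1.2, 5.6]
grip_width: 0.2
grip_force: 25.0
```

Contact. I'll release, rise and go back for bowl B at (0.508, 0.094).

>>> jog_arm(rows="0 0 0 0 0 0 0.2; 0 0 0 0 0 0 0.2; 0 0 0 0 0 0 0.2; 0 0 -4 0 0 0 0.2; 0 0 -5 0 0 0 0.2")

```text
time: 17.82
position: [0.5718, -0.3042, 0.1097]
tool_rot: [-2.22, -2.22, 0.002]
ft_force: [-0.0, 0.0, -0.3]
grip_width: 0.394
grip_force: 0.0
```

>>> jog_arm(rows="0 0 -5 0 0 0 0.2; 4.5 -0.7 0 0 0 0 0.2; 4.5 -0.7 0 0 0 0 0.2; 4.5 -0.7 0 0 0 0 0.2; 4.5 -0.7 0 0 0 0 0.2")

```text
time: 18.45
position: [0.5444, -0.1234, 0.1601]
tool_rot: [2.221, 2.221, 0.001]
ft_force: [1.1, 0.3, 0.2]
grip_width: 0.4
grip_force: 0.0
```

>>> jog_arm(rows="4.5 -0.7 0 0 0 0 0.2; 4.5 -0.7 0 0 0 0 0.2; 4.5 -0.7 0 0 0 0 0.2; 4.4 -0.8 0 0 0 0 0.2; 4 -0.8 0 0 0 0 0.2")

```text
time: 19.08
position: [0.5072, 0.0958, 0.1602]
tool_rot: [-2.221, -2.222, -0.001]
ft_force: [0.4, -0.2, 0.3]
grip_width: 0.397
grip_force: 0.0
```

>>> jog_arm(rows="0 0 0 0 0 0 0.2; 0 0 0 0 0 0 0.2")

```text
time: 19.32
position: [0.5078, 0.0933, 0.1601]
tool_rot: [2.222, 2.22, -0.0]
ft_force: [0.2, -0.4, 0.1]
grip_width: 0.399
grip_force: 0.0
```

```bash
cat > chk.py <<'E'
from bolts import *
s=st(); print(s['position'],s['ft_force'].round(1))
w=cam('wrist')
for b in bolts('wrist',(120,330,80,230)): print('box wrist',*b)
for b in bolts('top',(345,440,200,300),.06): print('pan',*b)
E
python3 chk.py; python3 m2.py
```

```text
[0.50784182 0.09331418 0.16014565] [ 0.2 -0.4  0.1]
box wrist [154.8 156.9] 10550 [0.3824 0.1356]
box wrist [281.5 111.9] 272 [0.5062 0.177 ]
box wrist [283.4 196.1] 292 [0.5078 0.0958]
pan [370.7 234.8] 50 [ 0.5711 -0.3053]
bar n 90 px [394.3 246.7] ctr [ 0.5408 -0.3577  0.074 ] rect [array([ 0.5381, -0.3587]), array([0.082 , 0.0084]), np.float64(4.6397)]
```

>>> jog_arm(rows="0.1 0 4 0 0 0 0.3; 0 0 4 0 0 0 0.3; 0 0 3 0 0 0 0.3; 0 0 1.5 0 0 0 0.3; 0 0 1.1 0 0 0 0.3")

```text
time: 20.15
position: [0.5082, 0.0948, 0.024]
tool_rot: [2.222, 2.22, 0.001]
ft_force: [0.2, -0.2, -0.3]
grip_width: 0.349
grip_force: 0.0
```

>>> jog_arm(rows="0 0 0 0 0 0 1; 0 0 0 0 0 0 1; 0 0 0 0 0 0 1; 0 0 0 0 0 0 1", force=25)

```text
time: 20.65
position: [0.5086, 0.0954, 0.0251]
tool_rot: [2.221, 2.221, 0.003]
ft_force: [0.3, -1.0, 3.2]
grip_width: 0.195
grip_force: 25.0
```

>>> jog_arm(rows="0 0 -3 0 0 0 1; 0 0 -5 0 0 0 1; 0 0 -5 0 0 0 1; -4.5 -0.2 0 0 0 0 1; -4.5 -0.2 0 0 0 0 1")

```text
time: 21.28
position: [0.5038, 0.0046, 0.1548]
tool_rot: [2.219, 2.223, 0.002]
ft_force: [0.8, -0.6, -1.9]
grip_width: 0.2
grip_force: 25.0
```

>>> jog_arm(rows="-4.5 -0.2 0 0 0 0 1; -4.5 -0.2 0 0 0 0 1; -4.5 -0.2 0 0 0 0 1; -4.5 -0.2 0 0 0 0 1; -4.5 -0.2 0 0 0 0 1")

```text
time: 21.9
position: [0.4933, -0.2208, 0.1541]
tool_rot: [-2.221, -2.222, -0.001]
ft_force: [0.7, 1.0, -1.6]
grip_width: 0.193
grip_force: 25.0
```

>>> jog_arm(rows="-4.5 0 0 0 0 0 1; -4.5 0 0 0 0 0 1; 0 0 0 0 0 0 1; 0 0 0 0 0 0 1")

```text
time: 22.4
position: [0.4935, -0.3091, 0.1537]
tool_rot: [-2.221, -2.22, -0.0]
ft_force: [-0.2, 1.0, -1.5]
grip_width: 0.195
grip_force: 25.0
```

```bash
python3 chk.py; python3 -c "
from h import *
print(togo([.494,-.310,.0215]))"
```

```text
[ 0.49352292 -0.3090611   0.15368174] [-0.2  1.  -1.5]
box wrist [254.5 135. ] 20 [ 0.4667 -0.2445]
box wrist [275.5 135. ] 18 [ 0.4863 -0.2445]
pan [370.7 234.9] 51 [ 0.571  -0.3052]
pan [387.  267.3] 21 [ 0.4917 -0.3417]
pan [436.9 277.9] 65 [ 0.4652 -0.4614]
[-0.22 -0.03 13.25]
```

>>> jog_arm(rows="-0.1 0 5 0 0 0 1; 0 0 4 0 0 0 1; 0 0 2.5 0 0 0 1; 0 0 1.0 0 0 0 1; 0 0 0.5 0 0 0 1")

```text
time: 23.18
position: [0.4944, -0.3103, 0.0244]
tool_rot: [2.22, 2.222, 0.001]
ft_force: [0.3, 0.4, -1.3]
grip_width: 0.194
grip_force: 25.0
```

>>> jog_arm(rows="0 0 0.1 0 0 0 1; 0 0 0.1 0 0 0 1; 0 0 0.1 0 0 0 1; 0 0 0 0 0 0 1")

```text
time: 23.68
position: [0.4943, -0.3111, 0.0221]
tool_rot: [2.221, 2.221, 0.001]
ft_force: [-1.7, 0.4, 4.8]
grip_width: 0.193
grip_force: 25.0
```

>>> jog_arm(rows="0 0 0 0 0 0 0.3; 0 0 0 0 0 0 0.3; 0 0 0 0 0 0 0.3; 0 0 -4 0 0 0 0.2; 0 0 -5 0 0 0 0.2")

```text
time: 24.3
position: [0.4927, -0.3102, 0.111]
tool_rot: [-2.22, -2.22, 0.002]
ft_force: [1.8, -0.3, -0.3]
grip_width: 0.393
grip_force: 0.0
```

>>> jog_arm(rows="0 0 -5 0 0 0 0.2; 4.5 0.2 0 0 0 0 0.2; 4.5 0.2 0 0 0 0 0.2; 4.5 0.2 0 0 0 0 0.2; 4.5 0.2 0 0 0 0 0.2")

```text
time: 24.92
position: [0.5016, -0.1293, 0.1611]
tool_rot: [2.222, 2.221, 0.001]
ft_force: [0.0, 0.2, 0.4]
grip_width: 0.406
grip_force: 0.0
```

>>> jog_arm(rows="4.5 0.2 0 0 0 0 0.2; 4.5 0.2 0 0 0 0 0.2; 4.5 0 0 0 0 0 0.2; 4.5 0 0 0 0 0 0.2; 4.5 0 0 0 0 0 0.2")

```text
time: 25.55
position: [0.5055, 0.0956, 0.1612]
tool_rot: [-2.222, -2.221, -0.001]
ft_force: [-0.0, -0.6, -0.3]
grip_width: 0.399
grip_force: 0.0
```

>>> jog_arm(rows="4.2 0 0 0 0 0 0.2; 4 0 0 0 0 0 0.2; 0 0 0 0 0 0 0.2; 0 0 0 0 0 0 0.2")

```text
time: 26.05
position: [0.5058, 0.1751, 0.161]
tool_rot: [2.222, 2.22, -0.001]
ft_force: [0.4, -0.5, 0.3]
grip_width: 0.403
grip_force: 0.0
```

```bash
python3 chk.py;python3 m2.py
```

```text
[0.50577075 0.17514229 0.16095037] [ 0.4 -0.5  0.3]
box wrist [154.4 159.1] 10348 [0.3793 0.2153]
box wrist [283.7 194.8] 291 [0.506  0.1789]
pan [370.7 234.8] 50 [ 0.5711 -0.3053]
pan [375.5 267.2] 50 [ 0.4923 -0.314 ]
bar n 75 px [394.  246.7] ctr [ 0.5409 -0.3571  0.074 ] rect [array([ 0.5381, -0.3585]), array([0.082 , 0.0084]), np.float64(4.8699)]
```

>>> jog_arm(rows="0.1 0 4 0 0 0 0.3; 0 0 4 0 0 0 0.3; 0 0 3 0 0 0 0.3; 0 0 1.5 0 0 0 0.3; 0 0 0.8 0 0 0 0.3")

```text
time: 26.88
position: [0.506, 0.1768, 0.028]
tool_rot: [2.222, 2.221, 0.0]
ft_force: [-0.6, 0.2, 1.0]
grip_width: 0.348
grip_force: 0.0
```

>>> jog_arm(rows="0 0 0 0 0 0 1; 0 0 0 0 0 0 1; 0 0 0 0 0 0 1; 0 0 0 0 0 0 1", force=25)

```text
time: 27.38
position: [0.5066, 0.1776, 0.0292]
tool_rot: [2.221, 2.221, 0.003]
ft_force: [-0.2, 0.9, 4.6]
grip_width: 0.189
grip_force: 25.0
```

>>> jog_arm(rows="0 0 -3 0 0 0 1; 0 0 -5 0 0 0 1; 0 0 -5 0 0 0 1; -4.5 0.3 0 0 0 0 1; -4.5 0.3 0 0 0 0 1")

```text
time: 28.0
position: [0.5118, 0.0866, 0.1588]
tool_rot: [2.219, 2.223, 0.002]
ft_force: [0.5, -0.4, -1.2]
grip_width: 0.197
grip_force: 25.0
```

>>> jog_arm(rows="-4.5 0.3 0 0 0 0 1; -4.5 0.3 0 0 0 0 1; -4.5 0.3 0 0 0 0 1; -4.5 0.3 0 0 0 0 1; -4.5 0.3 0 0 0 0 1")

```text
time: 28.62
position: [0.5264, -0.1389, 0.1581]
tool_rot: [-2.221, -2.222, -0.001]
ft_force: [0.5, -0.2, -1.9]
grip_width: 0.191
grip_force: 25.0
```

>>> jog_arm(rows="-4.5 0.3 0 0 0 0 1; -4.5 0.3 0 0 0 0 1; -4.5 0.3 0 0 0 0 1; -4.5 0.3 0 0 0 0 1; -4.5 0.3 0 0 0 0 1")

```text
time: 29.25
position: [0.5418, -0.3636, 0.1576]
tool_rot: [-2.22, -2.222, -0.0]
ft_force: [0.7, -0.2, -1.6]
grip_width: 0.192
grip_force: 25.0
```

>>> jog_arm(rows="-4.7 0 0 0 0 0 1; 0 0 0 0 0 0 1; 0 0 0 0 0 0 1")

```text
time: 29.62
position: [0.5416, -0.4091, 0.1575]
tool_rot: [-2.221, -2.22, -0.001]
ft_force: [0.9, 0.2, -0.9]
grip_width: 0.196
grip_force: 25.0
```

```bash
python3 -c "
from h import *
print(togo([.542,-.411,.0262]),st()['ft_force'])"; python3 chk.py
```

```text
[-0.21  0.04 13.13] [ 0.85571364  0.17560966 -0.91306871]
[ 0.54164174 -0.4090633   0.15749399] [ 0.9  0.2 -0.9]
box wrist [316.   90.3] 346 [ 0.5716 -0.3049]
box wrist [231.7  99.4] 304 [ 0.4946 -0.3128]
pan [370.7 234.9] 51 [ 0.571  -0.3052]
pan [431.2 244.2] 14 [ 0.5467 -0.4521]
pan [375.5 267.2] 50 [ 0.4923 -0.314 ]
```

>>> jog_arm(rows="-0.2 0 5 0 0 0 1; 0 0 4 0 0 0 1; 0 0 2.5 0 0 0 1; 0 0 1.0 0 0 0 1; 0 0 0.4 0 0 0 1")

```text
time: 30.4
position: [0.5424, -0.4111, 0.0294]
tool_rot: [2.22, 2.223, 0.001]
ft_force: [0.5, -0.6, -0.1]
grip_width: 0.193
grip_force: 25.0
```

>>> jog_arm(rows="0 0 0.1 0 0 0 1; 0 0 0.1 0 0 0 1; 0 0 0.1 0 0 0 1; 0 0 0 0 0 0 1")

```text
time: 30.9
position: [0.5418, -0.4119, 0.0264]
tool_rot: [2.221, 2.221, 0.0]
ft_force: [-0.6, 0.6, -0.2]
grip_width: 0.195
grip_force: 25.0
```

>>> jog_arm(rows="0 0 0.1 0 0 0 1; 0 0 0 0 0 0 1")

```text
time: 31.15
position: [0.5418, -0.4119, 0.0262]
tool_rot: [2.221, 2.221, 0.001]
ft_force: [-1.3, 2.4, 4.6]
grip_width: 0.189
grip_force: 25.0
```

>>> jog_arm(rows="0 0 0 0 0 0 0.3; 0 0 0 0 0 0 0.3; 0 0 0 0 0 0 0.3; 0 0 -4 0 0 0 0.2; 0 0 -5 0 0 0 0.2")

```text
time: 31.78
position: [0.541, -0.411, 0.1147]
tool_rot: [-2.219, -2.219, 0.001]
ft_force: [0.7, -0.2, 0.1]
grip_width: 0.394
grip_force: 0.0
```

>>> jog_arm(rows="0 0 -3 0 0 0.16 0.2; 0 0 0 0 0 0.166 0.2; 0 0 0 0 0 0.166 0.2; 0 0 0 0 0 0.166 0.2; 0 0 0 0 0 0.166 0.2")

```text
time: 32.4
position: [0.5418, -0.4117, 0.145]
tool_rot: [-2.928, -1.138, -0.0]
ft_force: [0.6, 0.1, -0.5]
grip_width: 0.403
grip_force: 0.0
```

>>> jog_arm(rows="0 0 0 0 0 0.166 0.2; 0 0 0 0 0 0.166 0.2; 0 0 0 0 0 0.166 0.2; 0 0 0 0 0 0.166 0.2; 0 0 0 0 0 0 0.2")

```text
time: 33.02
position: [0.5417, -0.4118, 0.1448]
tool_rot: [3.139, 0.133, -0.001]
ft_force: [-0.6, -0.5, 0.2]
grip_width: 0.394
grip_force: 0.0
```

>>> jog_arm(rows="0 -2.7 0 0 0 0 0.2; 0.1 -2.7 0 0 0 0 0.2; 0 0 0 0 0 0 0.2; 0 0 0 0 0 0 0.2")

```text
time: 33.52
position: [0.5382, -0.3586, 0.1454]
tool_rot: [3.138, 0.132, 0.001]
ft_force: [0.1, -1.0, 0.1]
grip_width: 0.4
grip_force: 0.0
```

Run:
```python
from h import *
s=st();print(s['position'],R.from_rotvec(s['tool_rot']).as_matrix().round(3)[:2],s['joint_positions'].round(2))
w=cam('wrist','w8.png'); print([proj(w,[.5385+a*.9966,-.3585+a*.083,.074]).round(1) for a in (-.045,0,.045)])
```

```text
[ 0.53820366 -0.35856746  0.14536704] [[ 0.996  0.084  0.   ]
 [ 0.084 -0.996 -0.001]] [-0.29  0.6   1.19  1.56 -0.56  1.37 -0.53]
[array([282.7, 250.7]), array([282.7, 206.3]), array([282.7, 157.7])]
```

View pics/w8.png

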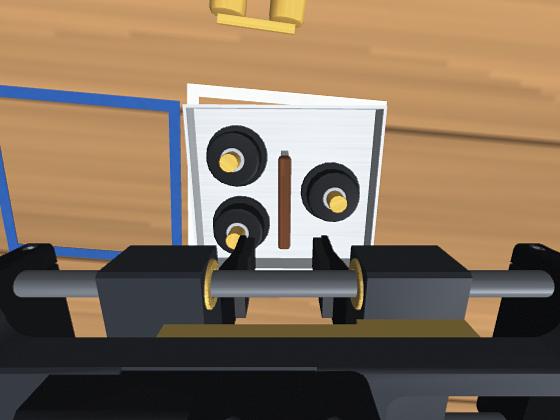

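The wrist view shows all three bowls upright in the pan. The bar runs along column 284 (rows 152–249), right under the gripper, so I'll descend and grip it.

>>> jog_arm(rows="0.1 -0.1 4 0 0 0 0.25; 0 0 3.5 0 0 0 0.25; 0 0 2 0 0 0 0.25; 0 0 1.6 0 0 0 0.25; 0 0 0 0 0 0 0.25")

```text
time: 34.2
position: [0.5387, -0.357, 0.0335]
tool_rot: [-3.139, -0.129, 0.002]
ft_force: [0.1, 0.4, 0.1]
grip_width: 0.375
grip_force: 0.0
```

>>> jog_arm(rows="0 0 0 0 0 0 1; 0 0 0 0 0 0 1; 0 0 0 0 0 0 1; 0 0 0 0 0 0 1", force=35)

```text
time: 34.7
position: [0.5397, -0.3582, 0.0351]
tool_rot: [3.137, 0.129, 0.003]
ft_force: [0.9, -2.5, 2.3]
grip_width: 0.138
grip_force: 35.0
```

Run:
```python
from h import *
s=st();print(s['position'],R.from_rotvec(s['tool_rot']).as_matrix().round(4)[:2],s['joint_positions'].round(2),s['ft_force'])
d=cam('top');h=cv2.cvtColor(d['img'],cv2.COLOR_BGR2HSV)
m=cv2.inRange(h,(100,90,60),(130,255,255)); m[:,:252]=0;m[:200]=0;m[310:]=0;m[:,350:]=0
c,_=cv2.findContours(m,0,2); c=max(c,key=cv2.contourArea)[:,0]
P=np.array([ray(d,u,v,0)[:2] for u,v in c]); print(P.min(0),P.max(0),(P.min(0)+P.max(0))/2)
```

```text
[ 0.53974588 -0.35815281  0.03512052] [[ 0.9966  0.0823  0.0019]
 [ 0.0823 -0.9966 -0.0023]] [-0.24  0.69  1.1   1.67 -0.66  1.2  -0.47] [ 0.93072923 -2.45972221  2.28168314]
[ 0.42725447 -0.24040163] [ 0.62330789 -0.02775686] [ 0.52528118 -0.13407925]
```

>>> jog_arm(rows="0 -0.5 0 0 0 0 1; 0 -1 0 0 0 0 1; 0.1 -1.8 0 0 0 0 1; 0.1 -2 0 0 0 0 1; 0 -2 0 0 0 0 1")

```text
time: 35.38
position: [0.5351, -0.286, 0.0351]
tool_rot: [3.135, 0.128, 0.002]
ft_force: [1.9, -5.1, 2.7]
grip_width: 0.13
grip_force: 35.0
```

>>> jog_arm(rows="0.1 -2 0 0 0 0 1; 0 -2 0 0 0 0.02 1; 0 -2 0 0 0 0.02 1; 0 -2 0 0 0 0.02 1; 0 -2 0 0 0 0.023 1")

```text
time: 36.0
position: [0.5301, -0.1862, 0.0351]
tool_rot: [3.138, -0.004, 0.002]
ft_force: [0.4, -6.4, 4.0]
grip_width: 0.133
grip_force: 35.0
```

>>> jog_arm(rows="0 -2 0 0 0 0 1; 0 -1.5 0 0 0 0 1; 0 0 0 0 0 0 1; 0 0 0 0 0 0 1")

```text
time: 36.5
position: [0.5305, -0.1489, 0.0351]
tool_rot: [-3.141, -0.0, -0.001]
ft_force: [-0.4, -0.5, 7.3]
grip_width: 0.135
grip_force: 35.0
```

Run:
```python
from h import *
s=st();print(s['position'],R.from_rotvec(s['tool_rot']).as_matrix().round(4),s['ft_force'],togo([.5262,-.1337,s['position'][2]]))
```

```text
[ 0.53047298 -0.14885774  0.0350525 ] [[ 1.e+00  2.e-04  4.e-04]
 [ 2.e-04 -1.e+00  7.e-04]
 [ 4.e-04 -7.e-04 -1.e+00]] [-0.38384999 -0.46646113  7.25258476] [-0.43 -1.52  0.  ]
```

>>> jog_arm(rows="-0.2 -0.7 0 0 0 0 1; -0.2 -0.8 0 0 0 0 1; 0 0 0 0 0 0 1; 0 0 0 0 0 0 1")

```text
time: 37.0
position: [0.5266, -0.1352, 0.035]
tool_rot: [3.14, -0.001, 0.002]
ft_force: [-0.1, -3.9, 5.8]
grip_width: 0.137
grip_force: 35.0
```

>>> jog_arm(rows="0 0 0 0 0 0 0.25; 0 0 0 0 0 0 0.25; 0 0 0 0 0 0 0.25; 0 0 -4 0 0 0 0.2; 0 0 -5 0 0 0 0.2")

```text
time: 37.62
position: [0.525, -0.1333, 0.124]
tool_rot: [3.141, 0.0, -0.006]
ft_force: [1.2, 0.5, 0.4]
grip_width: 0.394
grip_force: 0.0
```

>>> jog_arm(rows="0 0 -5 0 0 0 0.2; 0 -5 -3 0 0 0 0.2; 0 -5 0 0 0 0 0.2; 0 -5 0 0 0 0 0.2; 0 -5 0 0 0 0 0.2")

```text
time: 38.25
position: [0.5257, 0.0681, 0.2042]
tool_rot: [-3.14, -0.001, 0.0]
ft_force: [0.2, 0.2, 0.7]
grip_width: 0.403
grip_force: 0.0
```

>>> jog_arm(rows="0 -5 0 0 0 0 0.2; 0 -5 0 0 0 0 0.2; 0 -5 0 0 0 0 0.2; 0 -5 0 0 0 0 0.2; 0 -5 0 0 0 0 0.2")

```text
time: 38.88
position: [0.5256, 0.3178, 0.2038]
tool_rot: [-3.141, -0.0, 0.001]
ft_force: [1.5, -0.8, -0.0]
grip_width: 0.4
grip_force: 0.0
```

Run:
```python
from bolts import *
s=st(); print(s['position'])
for b in bolts('top',(250,350,200,310),.06): print('pan',*b)
t=cam('top'); 
d=t; hsv=cv2.cvtColor(t['img'],cv2.COLOR_BGR2HSV); g=t['img']
m=np.zeros(g.shape[:2],np.uint8); m[225:285,270:330]=((hsv[...,2]<120)&(g[...,2].astype(int)>g[...,0].astype(int)+20)&(hsv[...,0]<15))[225:285,270:330]
k,l,ss,c=cv2.connectedComponentsWithStats(m); i=1+ss[1:,4].argmax(); cs,_=cv2.findContours((l==i).astype(np.uint8),0,2)
pts=np.array([ray(d,u,v,.074)[:2] for u,v in cs[0][:,0]],np.float32); print('bar',ss[i],c[i],cv2.minAreaRect(pts))
mm=cv2.inRange(hsv,(100,90,60),(130,255,255)); mm[:,:252]=0;mm[:200]=0;mm[310:]=0;mm[:,355:]=0
ys,xs=np.nonzero(mm); P=np.array([ray(d,u,v,0)[:2] for u,v in zip(xs,ys)]); print('blue',P.min(0),P.max(0),len(P))
a=g[195:310,235:360]; cv2.imwrite('pics/t9.png',cv2.resize(a,None,fx=5,fy=5,interpolation=2))
```

```text
[0.52561901 0.31783978 0.20381194]
pan [280.9 239.4] 38 [ 0.562  -0.0849]
pan [324.2 255.2] 43 [ 0.5224 -0.1902]
pan [281.9 271.8] 37 [ 0.4831 -0.0864]
bar [301 237   4  35 115] [302.8        253.09565217] ((0.5256140828132629, -0.13636986911296844), (0.007256513927131891, 0.08158992975950241), 89.0525131225586)
blue [ 0.43117247 -0.23520465] [ 0.62328224 -0.02775686] 251
```

View pics/t9.png

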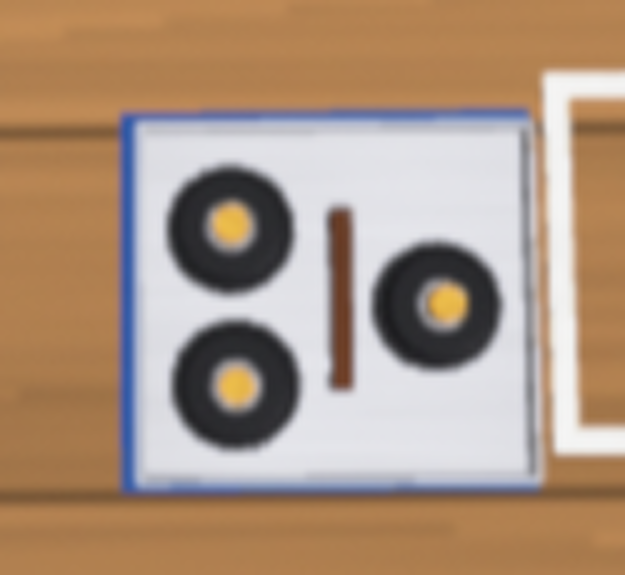

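The pan now sits inside the blue outline: bar at (0.5256, −0.1364) against an outline centre of (0.5257, −0.134), under 1° off, with all three bowls upright. Next I'll close the box, turning the gripper back above the handle first.

>>> jog_arm(rows="-2.8 0 0 0 0 -0.1764 0.2; -2.7 -0.5 0 0 0 -0.1764 0.2; 0 0 0 0 0 -0.1764 0.2; 0 0 0 0 0 -0.1764 0.2; 0 0 0 0 0 -0.1764 0.2")

```text
time: 39.6
position: [0.4703, 0.3158, 0.2039]
tool_rot: [-2.837, -1.349, 0.001]
ft_force: [-0.4, -0.6, 0.1]
grip_width: 0.401
grip_force: 0.0
```

>>> jog_arm(rows="0 0 0 0 0 -0.1764 0.2; 0 0 0 0 0 -0.1764 0.2; 0 0 0 0 0 -0.1764 0.2; 0 0 0 0 0 -0.1764 0.2; 0 0 0 0 0 -0.1764 0.2")

```text
time: 40.22
position: [0.4705, 0.3156, 0.2038]
tool_rot: [-1.99, -2.43, 0.001]
ft_force: [1.1, -0.1, 0.8]
grip_width: 0.395
grip_force: 0.0
```

>>> jog_arm(rows="0 0 0 0 0 -0.1764 0.2; 0 0 0 0 0 -0.1764 0.2; 0 0 0 0 0 -0.1764 0.2; 0 0 0 0 0 -0.1764 0.2; 0 0 0 0 0 -0.1764 0.2")

```text
time: 40.85
position: [0.4705, 0.3156, 0.2038]
tool_rot: [-0.762, -3.047, 0.001]
ft_force: [0.2, -0.1, -0.5]
grip_width: 0.398
grip_force: 0.0
```

>>> jog_arm(rows="0 0 0 0 0 -0.1764 0.2; 0 0 0 0 0 -0.1764 0.2; 0 0 0 0 0 0 0.2; 0 0 0 0 0 0 0.2")

```text
time: 41.35
position: [0.4707, 0.3159, 0.204]
tool_rot: [-0.229, -3.133, 0.0]
ft_force: [0.2, -0.3, 0.9]
grip_width: 0.399
grip_force: 0.0
```

Run:
```python
from h import *
s=st();print(s['position'],R.from_rotvec(s['tool_rot']).as_matrix().round(3),togo([.4692,.3193,.0875]),s['joint_positions'].round(2))
```

```text
[0.47071982 0.31589811 0.20402657] [[-0.989  0.146 -0.   ]
 [ 0.146  0.989 -0.   ]
 [ 0.    -0.    -1.   ]] [ 0.2   0.32 11.65] [-1.21  0.15  0.64  1.67 -0.09  1.34  0.87]
```

>>> jog_arm(rows="0.2 0.3 4 0 0 0 0.2; 0 0 4 0 0 0 0.2; 0 0 2 0 0 0 0.2; 0 0 1.6 0 0 0 0.2; 0 0 0 0 0 0 0.2")

```text
time: 41.98
position: [0.4687, 0.319, 0.0873]
tool_rot: [-0.226, -3.132, 0.002]
ft_force: [0.2, 0.4, 0.4]
grip_width: 0.403
grip_force: 0.0
```

>>> jog_arm(rows="0 0 0 0 0 0 1; 0 0 0 0 0 0 1; 0 0 0 0 0 0 1; 0 0 0 0 0 0 1", force=30)

```text
time: 42.48
position: [0.4697, 0.319, 0.0888]
tool_rot: [0.225, 3.133, 0.0]
ft_force: [-0.5, -2.6, 2.3]
grip_width: 0.158
grip_force: 30.0
```

Run:
```python
from h import *
s=st();print(s['position'],R.from_rotvec(s['tool_rot']).as_matrix().round(3)[:2],s['ft_force'],togo([.4690,.1385,s['position'][2]]))
```

```text
[0.46969939 0.31899712 0.08880766] [[-0.99   0.143  0.   ]
 [ 0.143  0.99   0.   ]] [-0.50896636 -2.60809333  2.28260671] [ -2.51 -17.87  -0.  ]
```

>>> jog_arm(rows="-0.32 -2.25 0 0 0 0 1; -0.32 -2.25 0 0 0 0 1; -0.32 -2.25 0 0 0 0 1; -0.32 -2.25 0 0 0 0 1; -0.32 -2.25 0 0 0 0 1")

```text
time: 43.1
position: [0.4694, 0.2043, 0.0884]
tool_rot: [0.225, 3.133, 0.001]
ft_force: [2.0, 3.1, 2.7]
grip_width: 0.157
grip_force: 30.0
```

>>> jog_arm(rows="-0.32 -2.25 0 0 0 0 1; -0.32 -2.25 0 0 0 0 1; -0.32 -2.3 0 0 0 0 1; 0 0 0 0 0 0 1; 0 0 0 0 0 0 1")

```text
time: 43.72
position: [0.4693, 0.1386, 0.0887]
tool_rot: [0.223, 3.132, 0.006]
ft_force: [1.5, 8.0, 3.3]
grip_width: 0.157
grip_force: 30.0
```

>>> jog_arm(rows="0 -0.2 0 0 0 0 1; 0 0 0 0 0 0 1; 0 0 0 0 0 0 1")

```text
time: 44.1
position: [0.4693, 0.1385, 0.0889]
tool_rot: [0.222, 3.132, 0.009]
ft_force: [2.5, 12.1, 2.2]
grip_width: 0.158
grip_force: 30.0
```

>>> jog_arm(rows="0 0 0 0 0 0.16 1; 0 0 0 0 0 0.16 1; 0 0 0 0 0 0.16 1; 0 0 0 0 0 0.16 1; 0 0 0 0 0 0.16 1")

```text
time: 44.72
position: [0.4689, 0.138, 0.0887]
tool_rot: [-1.431, -2.796, -0.007]
ft_force: [2.1, 10.4, 3.3]
grip_width: 0.161
grip_force: 30.0
```

>>> jog_arm(rows="0 0 0 0 0 0.16 1; 0 0 0 0 0 0.16 1; 0 0 0 0 0 0.16 1; 0 0 0 0 0 0.15 1; 0 0 0 0 0 0 1")

```text
time: 45.35
position: [0.4683, 0.1378, 0.0885]
tool_rot: [-2.221, -2.218, -0.005]
ft_force: [1.1, 9.3, 2.8]
grip_width: 0.157
grip_force: 30.0
```

Run:
```python
from h import *
s=st();print(s['position'],R.from_rotvec(s['tool_rot']).as_matrix().round(3),s['ft_force'],s['torque'])
```

```text
[0.46833985 0.13781014 0.08845795] [[ 0.001  1.     0.   ]
 [ 1.    -0.001  0.004]
 [ 0.004  0.    -1.   ]] [1.08165692 9.32809811 2.77752126] [ 2.02299198 -0.03169528 -0.01350947]
```

>>> jog_arm(rows="0 0 0 0 0 0 0.3; 0 0 0 0 0 0 0.3; 0 0 0 0 0 0 0.3; 0 0 -3 0 0 0 0.3; 0 0 -3 0 0 0 0.3")

```text
time: 45.98
position: [0.4681, 0.134, 0.1483]
tool_rot: [2.225, 2.218, -0.003]
ft_force: [-0.1, 0.2, -0.1]
grip_width: 0.348
grip_force: 0.0
```

>>> jog_arm(rows="0.3 0 0 0 0 0 1; 0 0 0 0 0 0 1; 0 0 0 0 0 0 1; 0 0 0 0 0 0 1; 0 0 0 0 0 0 1")

```text
time: 46.6
position: [0.4684, 0.1379, 0.1478]
tool_rot: [2.224, 2.219, -0.001]
ft_force: [0.7, 0.4, 0.5]
grip_width: 0.013
grip_force: 0.0
```

Run:
```python
from h import *
s=st();print(s['position'],s['grip_width'],togo([.468,.138,.112]))
w=cam('wrist'); h=cv2.cvtColor(w['img'],cv2.COLOR_BGR2HSV)
m=np.zeros(h.shape[:2],np.uint8); m[120:235,250:320]=((h[...,1]<50)&(h[...,2]>180))[120:235,250:320]
k,l,ss,c=cv2.connectedComponentsWithStats(m); i=1+ss[1:,4].argmax()
cs,_=cv2.findContours((l==i).astype(np.uint8),0,2); print(ss[i],c[i],[proj(w,[.468,.138+q,z]).round(1) for q in (0,.048) for z in (.131,.109)],cv2.minAreaRect(cs[0]))
```

```text
[0.46844133 0.1379482  0.14776707] 0.012549990613400052 [ 0.01 -0.04  3.58]
[ 274  163   19   72 1317] [282.8944571  198.19134396] [array([283. , 226.6]), array([283.1, 217.3]), array([282.8, 162.5]), array([282.9, 158.6])] ((283.0, 198.5), (71.0, 18.0), 90.0)
```

>>> jog_arm(rows="0 0 2.5 0 0 0 1; 0 0 1 0 0 0 1; 0 0 0.8 0 0 0 1; 0 0 0.6 0 0 0 1; 0 0 0.5 0 0 0 1")

```text
time: 47.28
position: [0.4685, 0.1381, 0.0943]
tool_rot: [-2.224, -2.219, 0.001]
ft_force: [-4.2, -1.6, 4.9]
grip_width: 0.002
grip_force: 2.6
```

>>> jog_arm(rows="0 0 0.3 0 0 0 1; 0 0 0.3 0 0 0 1; 0 0 0 0 0 0 1")

```text
time: 47.65
position: [0.4685, 0.1381, 0.0884]
tool_rot: [-2.224, -2.219, 0.0]
ft_force: [-3.4, -1.8, 7.2]
grip_width: 0.006
grip_force: 3.5
```

>>> jog_arm(rows="0 0 0.2 0 0 0 1; 0 0 0.2 0 0 0 1; 0 0 0 0 0 0 1")

```text
time: 48.02
position: [0.4687, 0.1381, 0.0845]
tool_rot: [-2.224, -2.219, -0.0]
ft_force: [-2.6, -0.5, 5.7]
grip_width: 0.007
grip_force: 2.8
```

>>> jog_arm(rows="0 0 0.15 0 0 0 1; 0 0 0 0 0 0 1")

```text
time: 48.28
position: [0.4687, 0.1382, 0.083]
tool_rot: [-2.224, -2.219, -0.0]
ft_force: [-3.7, -0.9, 5.7]
grip_width: 0.003
grip_force: 2.9
```

>>> jog_arm(rows="0 0 0.15 0 0 0 1; 0 0 0.1 0 0 0 1; 0 0 0 0 0 0 1")

```text
time: 48.65
position: [0.4687, 0.1383, 0.0814]
tool_rot: [-2.223, -2.218, -0.0]
ft_force: [-4.9, -1.9, 12.1]
grip_width: 0.007
grip_force: 6.2
```

>>> jog_arm(rows="0 0 0.1 0 0 0 1; 0 0 0.1 0 0 0 1; 0 0 0 0 0 0 1")

```text
time: 49.02
position: [0.4688, 0.1393, 0.0811]
tool_rot: [-2.222, -2.217, -0.002]
ft_force: [-10.8, -1.3, 26.5]
grip_width: 0.006
grip_force: 13.0
```

>>> jog_arm(rows="0 0 -1 0 0 0 1; 0 0 -3 0 0 0 1; 0 0 -4 0 0 0 1; 0 0 -5 0 0 0 1; 5 0 0 0 0 0 1")

```text
time: 49.65
position: [0.4731, 0.1864, 0.213]
tool_rot: [2.231, 2.21, 0.017]
ft_force: [-0.5, 1.7, -0.1]
grip_width: 0.004
grip_force: 0.0
```

>>> jog_arm(rows="5 0 0 0 0 0 1; 5 0 0 0 0 0 1; 5 0 0 0 0 0 1; 5 0 0 0 0 0 1; 0 0 0 0 0 0 1")

```text
time: 50.28
position: [0.4672, 0.3936, 0.2066]
tool_rot: [2.215, 2.227, -0.0]
ft_force: [-0.1, -0.4, -1.0]
grip_width: 0.006
grip_force: 0.0
```

```bash
python3 m1.py | grep -E 'button|handle|cover'
python3 - <<'E'
from bolts import *
d=cam('scene'); h=cv2.cvtColor(d['img'],cv2.COLOR_BGR2HSV); a=cv2.imread('pics/scene0.png')
for n,im in (('s0',a),('now',d['img'])):
    h=cv2.cvtColor(im,cv2.COLOR_BGR2HSV); m=np.zeros(h.shape[:2],np.uint8); m[110:150,335:392]=((h[...,1]<60)&(h[...,2]>120))[110:150,335:392]
    k,l,ss,c=cv2.connectedComponentsWithStats(m); i=1+ss[1:,4].argmax(); print(n,ss[i],c[i].round(1))
print('px down/up',proj(d,[.467,.138,.109]),proj(d,[.467,.138,.131]))
def diff(x0,x1,y0,y1): return np.abs(a.astype(int)-d['img'])[y0:y1,x0:x1].mean().round(2)
print('cup',diff(262,312,265,318),'wrench',diff(328,440,260,318),'floats',diff(140,196,268,308))
for b in bolts('top',(250,350,200,310),.06): print('pan',*b)
E
```

```text
button n 117 px [186.4 241.5] ctr [0.5561 0.1364 0.109 ] rect [array([0.556 , 0.1361]), array([0.026 , 0.0257]), np.float64(89.4671)]
handle n 290 px [185.5 280. ] ctr [0.4671 0.1369 0.109 ] rect [array([0.4671, 0.1369]), array([0.0951, 0.0137]), np.float64(89.5022)]
cover n 7162 px [187.5 251.7] ctr [0.5327 0.1369 0.093 ] rect [array([0.5326, 0.1379]), array([0.2265, 0.1898]), np.float64(0.1766)]
s0 [344 129  42   8 158] [364.3 132.6]
now [344 128  42  10 169] [365.  132.5]
px down/up [364.3638749  131.89769174] [365.91927232 124.17646482]
cup 3.29 wrench 3.3 floats 3.02
pan [280.5 239.1] 37 [ 0.5628 -0.0837]
pan [324.2 255.3] 42 [ 0.5221 -0.19  ]
pan [276.3 276.6] 34 [ 0.4718 -0.0727]
```

The box is shut and the bystanders are unmoved, but one bowl in the pan has shifted to (0.472, −0.073). I'll check whether it still stands flat.

```bash
cat > flat.py <<'E'
from bolts import *
for n,roi,zf in (('top',(250,350,205,305),.010),('scene',(190,320,160,250),.010)):
    d=cam(n); h=cv2.cvtColor(d['img'],cv2.COLOR_BGR2HSV); x0,x1,y0,y1=roi
    m=np.zeros(h.shape[:2],np.uint8); m[y0:y1,x0:x1]=(h[...,2]<75)[y0:y1,x0:x1]
    y=np.zeros_like(m); y[y0:y1,x0:x1]=cv2.inRange(h,(18,70,130),(36,255,255))[y0:y1,x0:x1]
    m=cv2.morphologyEx(m|y,cv2.MORPH_OPEN,np.ones((5,5)))
    cs,_=cv2.findContours(m,0,2)
    for c in cs:
        if cv2.contourArea(c)<150: continue
        P=np.array([ray(d,u,v,zf)[:2] for u,v in c[:,0]],np.float32); q,r=cv2.minEnclosingCircle(P)
        mk=cv2.drawContours(np.zeros_like(m),[c],-1,1,-1); ys,xs=np.nonzero(mk&y)
        b=ray(d,xs.mean(),ys.mean(),.06)[:2] if len(xs) else None
        print(n,'flange',np.round(q,4),'r',round(r,4),'bolt',b, len(xs))
d=cam('top'); h=cv2.cvtColor(d['img'],cv2.COLOR_BGR2HSV);g=d['img'].astype(int)
m=np.zeros(h.shape[:2],np.uint8); m[225:285,292:312]=((h[...,2]<120)&(g[...,2]>g[...,0]+20)&(h[...,0]<15))[225:285,292:312]
k,l,s,c=cv2.connectedComponentsWithStats(m); i=1+s[1:,4].argmax(); cs,_=cv2.findContours((l==i).astype(np.uint8),0,2)
print('bar',cv2.minAreaRect(np.array([ray(d,u,v,.074)[:2] for u,v in cs[0][:,0]],np.float32)))
E
python3 flat.py
```

```text
top flange [ 0.4717 -0.0732] r 0.0308 bolt [ 0.47180926 -0.07250435] 35
top flange [ 0.5219 -0.1888] r 0.0304 bolt None 0
top flange [ 0.5626 -0.0838] r 0.0308 bolt [ 0.56251118 -0.08369241] 38
scene flange [ 0.5641 -0.0809] r 0.0361 bolt None 0
scene flange [ 0.5237 -0.1885] r 0.0362 bolt None 0
scene flange [ 0.4708 -0.0726] r 0.0392 bolt None 0
bar ((0.5256049633026123, -0.1363697052001953), (0.0072565143927931786, 0.08160828053951263), 89.0525131225586)
```

The bowl is flat: its bolt and flange centres agree, and it is inside the walls. The cover seems about 1 mm short of shut, so I'll give it a gentle nudge through the end of the handle bar.

>>> jog_arm(rows="-5 0 0 0 0 0 1; -5 0 0 0 0 0 1; -5 0 0 0 0 0 1; -2.4 0.1 4 0 0 0 1; 0 0 4 0 0 0 1")

```text
time: 51.2
position: [0.4708, 0.2113, 0.1284]
tool_rot: [-2.229, -2.212, -0.006]
ft_force: [0.8, 0.9, -0.8]
grip_width: 0.004
grip_force: 0.0
```

>>> jog_arm(rows="0 0 3 0 0 0 1; 0 0 1.8 0 0 0 1; 0 0 0 0 0 0 1; -1 0 0 0 0 0 1; -0.5 0 0 0 0 0 1")

```text
time: 51.82
position: [0.4708, 0.1987, 0.0814]
tool_rot: [2.225, 2.218, 0.004]
ft_force: [0.0, 2.5, 0.6]
grip_width: 0.006
grip_force: 1.2
```

>>> jog_arm(rows="-0.3 0 0 0 0 0 1; -0.1 0 0 0 0 0 1; 0 0 0 0 0 0 1")

```text
time: 52.2
position: [0.4706, 0.1978, 0.0814]
tool_rot: [-2.222, -2.219, -0.008]
ft_force: [0.1, 5.5, 1.7]
grip_width: 0.007
grip_force: 2.6
```

>>> jog_arm(rows="-0.15 0 0 0 0 0 1; -0.1 0 0 0 0 0 1; 0 0 0 0 0 0 1")

```text
time: 52.58
position: [0.4705, 0.1976, 0.0816]
tool_rot: [-2.219, -2.219, -0.011]
ft_force: [0.0, 9.9, 0.5]
grip_width: 0.002
grip_force: 4.6
```

>>> jog_arm(rows="1.5 0 0 0 0 0 1; 0 0 -5 0 0 0 1; 0 0 -5 0 0 0 1; 5 0 -3 0 0 0 1; 5 0 0 0 0 0 1")

```text
time: 53.2
position: [0.4717, 0.3095, 0.2136]
tool_rot: [-2.225, -2.218, -0.009]
ft_force: [0.5, -0.8, -0.9]
grip_width: 0.002
grip_force: 0.0
```

>>> jog_arm(rows="5 0 0 0 0 0 1; 5 0 0 0 0 0 1; 0 0 0 0 0 0 1; 0 0 0 0 0 0 1")

```text
time: 53.7
position: [0.4704, 0.4067, 0.2096]
tool_rot: [2.223, 2.217, -0.003]
ft_force: [-0.5, -1.1, 0.0]
grip_width: 0.006
grip_force: 0.0
```

```bash
python3 m1.py | grep -E 'button|handle|cover'; python3 flat.py
python3 - <<'E'
from h import *
s=st(); print(s['position'],s['ft_force'],s['qd'].round(3))
d=cam('scene');h=cv2.cvtColor(d['img'],cv2.COLOR_BGR2HSV); m=np.zeros(h.shape[:2],np.uint8); m[110:150,335:392]=((h[...,1]<60)&(h[...,2]>120))[110:150,335:392]
k,l,ss,c=cv2.connectedComponentsWithStats(m); i=1+ss[1:,4].argmax(); print(ss[i],c[i].round(1))
E
```

```text
button n 117 px [186.6 241.5] ctr [0.5561 0.1358 0.109 ] rect [array([0.556 , 0.1361]), array([0.026 , 0.0257]), np.float64(89.4675)]
handle n 291 px [186.3 280. ] ctr [0.467 0.135 0.109] rect [array([0.4671, 0.1357]), array([0.0973, 0.0137]), np.float64(89.5022)]
cover n 7170 px [188.1 251.6] ctr [0.5331 0.1355 0.093 ] rect [array([0.5326, 0.136 ]), array([0.2265, 0.1906]), np.float64(0.1864)]
top flange [ 0.4717 -0.0732] r 0.0308 bolt [ 0.47197944 -0.07266505] 34
top flange [ 0.5219 -0.1888] r 0.0304 bolt None 0
top flange [ 0.5626 -0.0838] r 0.0308 bolt [ 0.56255432 -0.08368568] 36
scene flange [ 0.564  -0.0809] r 0.0361 bolt None 0
scene flange [ 0.5237 -0.1885] r 0.0362 bolt None 0
scene flange [ 0.4706 -0.0725] r 0.039 bolt None 0
bar ((0.5256049633026123, -0.1363697052001953), (0.0072565143927931786, 0.08160828053951263), 89.0525131225586)
[0.47083465 0.40617443 0.21053204] [ 0.38579429  0.89305132 -0.09093595] [ 0.    -0.001 -0.005 -0.002 -0.003 -0.002  0.001]
[344 128  42  10 166] [364.8 132.5]
```

The cover, button and handle are back exactly where they started. I'll hand the job in.

```bash
python3 -c "
from bench import ticket
print(ticket.close_job())"
```

```text
the job is handed in; nothing more can be done
None
```

I handed the job in at about 54 s, with no verdict returned: the three bowls present stand bolt-up in the pan (one was knocked about 2 cm into a corner late on but still stands flat), the pan is inside the blue outline (about 2 mm and under 1° off), the box is shut with its handle turned back and caught down, and the cup, T-wrench and floats show no visible movement.

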